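Offer up the easel prop's hinge to the foot and hold it for the pin

ROBOT

A 6-joint arm with a two-finger parallel gripper is mounted at the origin on a cart in front of the work surface, level with it; the furniture and walls round the work are solid. World frame = base frame: x ahead of the robot, y to its left, z up, the work surface at z = 0. Lengths are in m, angles in rad, forces in N, time in s.
With the tool pointing down it reaches from about 0.35 to 0.775 m from the base axis. Payload 7.3 kg.
Tool frame: the origin (TCP) lies at the very end of the fingers, on their centre line; the grasp point (between the pads) lies 19 mm behind it; z points along the fingers, y is the line along which they close (so a half turn about z gives the same grasp; the last joint's range is limited). The gripper opens to 92 mm and grips with 3 to 60 N. Pads are 19 mm wide; open, the fingers measure 130 mm over their backs; the gripper's body (75 mm by 190 mm) begins 47 mm behind the grasp point.
Start: joints at [-0.146, 0.342, 1.524, -0, 1.275, -0.146], TCP at [0.525, 0, 0.227] pointing down, gripper open.
Joint ranges: [-2.53, 2.53], [-0.77, 2.02], [0.04, 2.7], [-1, 4.14], [0.28, 2.66], [-3.11, 3.11]. Speed limits (rad/s): [2.57, 2.57, 3.14, 3.14, 3.14, 3.14].

INTERFACE

Orientations are given as [roll, pitch, yaw] about the fixed x, y, z axes, in that order (R = Rz(yaw) Ry(pitch) Rx(roll)).
In Python, from cell import observe, read_camera, get_calibration, hand_in, search_frame gives the robot as it stands.
- The arm moves only by the tool step_arm, never from a script. Its argument "commands" is a list of rows, each an object with "translation": the shift along the tool's x, y, z in mm, a list of three; "roll": the turn about the tool's z in rad. In form: [{"translation": [x, y, z], "roll": roll}, ...]. A call has 1 to 20 rows; each row shifts and turns the commanded pose from where the row before left it, along the tool's axes as they then stand; what a row does not reach is not made up. A row lasts 1/12 s, in which the tool goes at most 41.7 mm and 7.16 degrees, less where a joint would pass 70% of its speed; a pose out of reach is approached as far as the arm can. A call is refused whole if a number of a shift passes 41.7 or a number of a turn 0.125, either way. A call with a gripper value outside its range is refused whole. "fingers" is the opening, from 0 (shut) to 1 (fully open), set as the call begins (left out, the last holds). The fingers move at their own pace and stop on an object; "grip_force" is the grip in N (left out, the last holds). Time passes only in rows, so rows that do not move let the fingers close. It gives the time, the measured TCP pose, the force, the opening and the grip force at its end, in the units of the state.
- observe(): the state, without advancing time (a new reading comes with each control period).
- read_camera(name): name is "scene" or "side" or "wrist"; returns the picture (480x640x3 uint8, red, green, blue); there is no depth.
- get_calibration(name): a dict with "camera_matrix" (3x3 intrinsics, pixels), "world_from_camera" (4x4, takes a point from camera to world coordinates). Camera axes: x right, y up, looking along -z (the intrinsics and any distortion apply to the point x, -y, -z); pixel columns grow to the right and rows downward; lengths in m; the calibration is good to about 2 mm. The wrist camera is an equidistant fisheye: a pixel r from the principal point sees the ray r / f radians off the axis. A picture is of the moment at which its call begins: read the wrist's pose just before it. get_calibration takes no time and is no camera call; for the wrist camera it gives the pose at the moment of the call.
- hand_in(): hands the job in; it is judged then, once.
Trained networks look in the newest picture that a camera, given by its name, has taken for a name from the list of things; names that differ only in an ending like _2 or _b are one class to them, and where a whole thing is asked for, a point or a joint stands for the part that bears it (a point fixed in the world has none). Each returns a list of dicts, best first, with "confidence" (0 to 1); they miss things now and then, are a little off and sometimes report something else, mostly with a low value. They report only what shows in the picture. A call takes as long as a camera call. They do not tell look-alikes from the thing itself.
- search_frame(camera, name): "at" ([x, y, z] in m, in world coordinates, good to about 4 mm: the middle of the surface that is visible of it).
The state is a dict: "time": time; "qpos": joint angles; "qvel": joint speeds; "joint_efforts": joint torques, N m; "tool_pos": TCP position; "tool_rot": TCP orientation; "contact_force": force on the tool from outside, world axes, zero at the start; "torque": the same for the moment, N m; "opening": finger opening in m; "grip_force": force on a finger pad.
Only numpy, scipy, OpenCV 4.12 (cv2) and the standard library are available. Lean on these libraries where they do the work, as an engineer would, in place of code of your own. Each camera call takes 0.05 s, during which the arm holds its last target. There are 200 camera calls.

TASK

Lift the small wooden easel prop up and off the hook it hangs on, bring it over the easel foot and gently lower its single hinge knuckle between the foot's two knuckles until the three holes line up so that the hinge pin could be slid straight through. Finish while still holding the prop there with the gripper, still and carried by the gripper alone, not resting or pressing on the foot. The pin itself stays parked; do not drop the prop or disturb the erasers and the sharpener on the table.

Things in the scene. Friction and masses are not known exactly. Their poses are not given: they have to be found in the camera images.
- prop: Easel prop hanging upright on the hook: pale wooden strut 44 mm wide (y), 14 thick (x), 100 to 200 g, steel hinge leaf in its foot. Origin: centre of the hole of its one knuckle, at the very bottom; z up the strut, y along the hole. Knuckle: tube 22 mm outside, 12 mm hole, 20 long. Neck 20 wide to z 24, leaf 56 wide, 4 thick z 24 to 54, wood z 40 to 145. Same from both sides.
- prop_grip (a point): Middle of the prop's solid upper block, 122.5 mm above the prop's origin, axes as the prop's. The block is 44 mm across y, 14 mm across x, 45 mm tall (22.5 mm up and down from here): take it here from above, across y. Below it a slot goes through the thickness, 24 mm wide (y), 30 mm tall; the slot's upper edge rests on the hook.
- hook_seat (a point): Middle of the top of the hook's flat bar, 155 mm above the table. Axes: x from the hook's tip to its post, y across, z up. Bar 14 mm wide, 6 thick; post face at x = 38, post top 159 mm above the table. At x = -24 to -29 an upturned tip stands 10 mm above the bar: raise the prop 10 to 24 mm (17 is right), then draw it out along -x by 50 mm or more. Stand fixed, base 100 x 100 x 10 mm.
- stand: The fixed hook stand: wooden base 100 x 100 x 10 mm with a dark steel post and hook; origin on the table under the middle of the hook bar, axes as the hook point's.
- foot_axis (a point): Where the prop's origin belongs (prop upright above, its y along this y, either way round): middle of the foot's hinge axis, 85 mm above the table. y along the holes, z up, x to the wooden block. Two knuckles, 22 mm outside, 12 mm hole, 13 to 33 mm out along +y and -y: gap 26 mm. Open below: the foot's leaf (4 mm, plane x = 0) begins 25 mm lower, nothing stops the prop at the height.
- foot: The fixed easel foot; origin on the table under the middle of its hinge axis, axes as the axis point's. Wooden block 50 x 100 mm behind the upright leaf, x = 2 to 52 mm, top 55 mm above the table, on a board 80 x 110 x 12 mm. The 6 mm steel hinge pin is parked upright in it at x = 40, y = 36 mm, its head 79 mm above the table.
- kneaded_eraser: bystander: grey lump of eraser, 32 x 31 x 16 mm, origin under its centre; leave alone
- eraser_box: bystander: eraser in a red sleeve, 31 x 66 x 20 mm, origin under its centre; leave alone
- sharpener: bystander: orange pencil sharpener with a black collar, 37 x 61 x 34 mm, origin under its centre; leave alone
There are look-alikes about, which are no part of the job. What is meant by the foot is not pink, and is the larger of those in its own colour.

How it is judged:
By the outcome, as a careful person would: the job done as asked, in the order asked, and still so for the second after the job is handed in, while the arm keeps its last pose, push and grip.
It also fails if it takes over 42 s, if anything falls off the work surface, if the arm or the gripper's body presses on something with over 40 N, if the wrist force passes 120 N, or if a joint passes its speed limit or range.

## Working session

There is one attempt and no reset: what is moved stays moved. The work goes in short steps, Python scripts to look and compute and a tool call to move; the robot and the scene stay as the last step left them, time stands still between calls to the robot, and variables do not carry over. Pictures are saved under pics/ and viewed, at most 10 in all, crops included, and the job is handed in when it is done.

Besides the shell and the picture viewer there is one more tool, called after "Request:" as name([rows], argument=value, ...), one row to a line, values as JSON. step_arm: Moves the arm, as the interface text tells. Its arguments: {"type":"object","properties":{"commands":{"type":"array"},"fingers":{"type":"number"},"grip_force":{"type":"number"}},"required":["commands"]}

```bash
mkdir -p pics; ls; python3 - <<'E'
from cell import *
import cv2,numpy as np
for c in ["scene","side"]:
    im=read_camera(c); cv2.imwrite(f"pics/{c}0.png",im[:,:,::-1])
    for n in ["prop","prop_grip","hook_seat","stand","foot_axis","foot","kneaded_eraser","eraser_box","sharpener"]:
        try: print(c,n,[(np.round(d["at"],3).tolist(),round(d["confidence"],2)) for d in search_frame(c,n)])
        except Exception as e: print(n,e)
    k=get_calibration(c); print(np.round(k["camera_matrix"],1).tolist(),np.round(k["world_from_camera"],3).tolist(), k.keys())
print(observe())
E
```

```text
pics
scene prop [([0.578, 0.234, 0.093], 0.61)]
scene prop_grip [([0.576, 0.237, 0.094], 0.56), ([0.598, 0.242, 0.007], 0.37)]
scene hook_seat [([0.596, 0.243, 0.011], 0.78), ([0.544, -0.211, 0.043], 0.61), ([0.572, -0.011, 0.02], 0.21)]
scene stand [([0.604, 0.246, 0.006], 0.91)]
scene foot_axis [([0.41, -0.389, 0.045], 0.96), ([0.546, -0.208, 0.048], 0.75), ([0.407, -0.188, 0.032], 0.63)]
scene foot [([0.408, -0.395, 0.05], 0.81), ([0.409, -0.187, 0.037], 0.67), ([0.544, -0.214, 0.048], 0.64)]
scene kneaded_eraser [([0.457, -0.014, 0.011], 0.67), ([0.577, 0.233, 0.091], 0.57)]
scene eraser_box [([0.572, -0.013, 0.02], 0.47)]
scene sharpener [([0.641, -0.02, 0.022], 0.77)]
[[590.7, 0.0, 315.3], [0.0, 590.7, 242.2], [0.0, 0.0, 1.0]] [[0.853, 0.275, -0.444, -0.113], [-0.522, 0.411, -0.747, -1.156], [-0.023, 0.869, 0.494, 0.836], [0.0, 0.0, 0.0, 1.0]] dict_keys(['camera_matrix', 'world_from_camera'])
side prop [([0.569, 0.25, 0.13], 0.84), ([0.456, -0.002, 0.011], 0.58), ([0.598, 0.259, 0.007], 0.43)]
side prop_grip [([0.596, 0.256, 0.01], 0.67), ([0.575, 0.251, 0.137], 0.55)]
side hoo
[... 747 characters left out ...]
qpos': array([-1.45987306e-01,  3.41995179e-01,  1.52410123e+00,  1.63444226e-05,
        1.27542567e+00, -1.45964764e-01]), 'qvel': array([-3.14418470e-04, -5.46844382e-06,  2.48208843e-04,  6.62107152e-04,
       -6.51911651e-04,  2.21528305e-04]), 'joint_efforts': array([-1.23395093e-03, -4.31140602e+01, -2.44483620e+01,  7.18562468e-02,
        4.83444741e-02, -3.43418947e-05]), 'tool_pos': array([5.25010994e-01, 3.23335049e-05, 2.26742579e-01]), 'tool_rot': array([ 3.14152056e+00, -5.20628382e-06,  1.57076903e+00]), 'contact_force': array([-0.41192206, -0.51293712,  0.28161244]), 'torque': array([-0.00212331, -0.02694456,  0.04069265]), 'grip_force': 0.0, 'opening': 0.09184360650952085}
```

View pics/scene0.png

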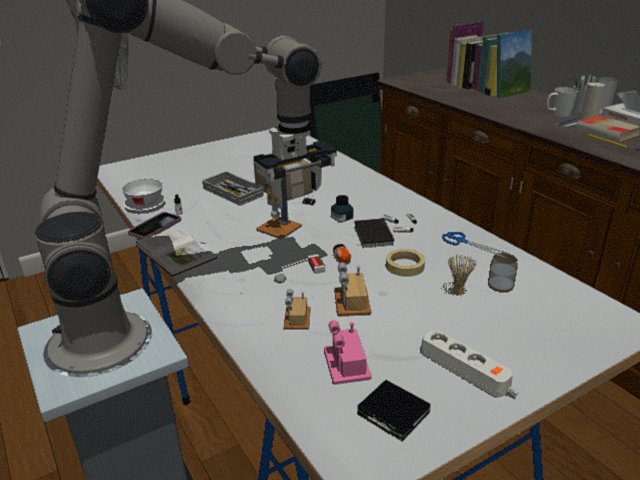

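View pics/side0.png

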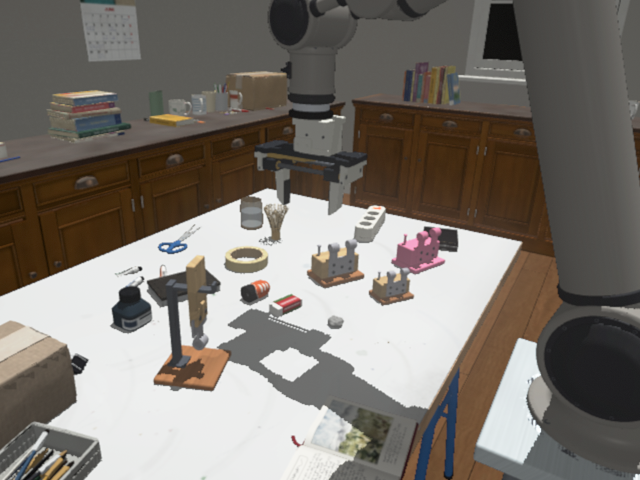

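The scene shows three feet: pink, small wooden at (297,312), and the larger wooden at (352,290), which is the target at about (0.547,-0.19). The prop hangs at about (200,300) in the side picture. Next I'll make close crops.

```bash
python3 - <<'E'
import cv2,numpy as np
a=cv2.imread("pics/scene0.png");b=cv2.imread("pics/side0.png")
def crop(im,x,y,w,h):
    return cv2.resize(im[y:y+h,x:x+w],(400,300),interpolation=cv2.INTER_CUBIC)
cv2.imwrite("pics/c1.png",np.vstack([np.hstack([crop(a,322,255,80,60),crop(b,295,232,80,60)]),np.hstack([crop(a,235,170,100,75),crop(b,120,245,200,150)])]))
E
```

```text
(no output)
```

View pics/c1.png

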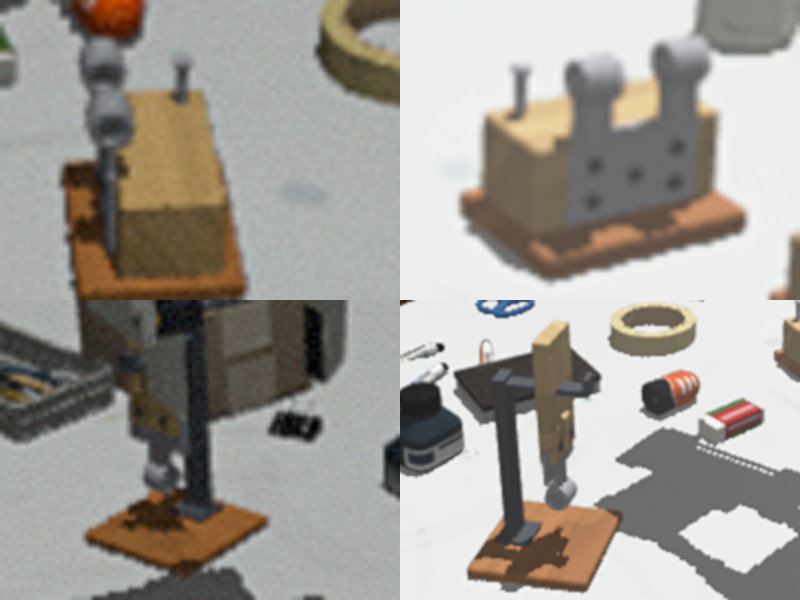

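Top row is the target foot: knuckles at the -x side, pin at the far end. Bottom row is the prop on the hook, with the tip towards the robot and the post behind. I'll fit poses from these corner pixels.

```bash
cat > h.py <<'E'
import numpy as np, cv2
from scipy.optimize import least_squares
from cell import *
def proj(k,P):
    T=np.linalg.inv(k["world_from_camera"]); p=(T[:3,:3]@np.asarray(P,float).T).T+T[:3,3]
    q=np.c_[p[:,0],-p[:,1],-p[:,2]]; K=k["camera_matrix"]
    return (K@(q/q[:,2:]).T).T[:,:2]
def fish(k,P):
    T=np.linalg.inv(k["world_from_camera"]); p=(T[:3,:3]@np.asarray(P,float).T).T+T[:3,3]
    q=np.c_[p[:,0],-p[:,1],-p[:,2]]; K=k["camera_matrix"]
    r=np.hypot(q[:,0],q[:,1]); th=np.arctan2(r,q[:,2]); return np.c_[K[0,0]*th*q[:,0]/r+K[0,2],K[1,1]*th*q[:,1]/r+K[1,2]]
def W(p,L):
    L=np.asarray(L,float)/1e3;c,s=np.cos(p[2]),np.sin(p[2])
    return np.c_[p[0]+c*L[:,0]-s*L[:,1],p[1]+s*L[:,0]+c*L[:,1],L[:,2]]
E
python3 - <<'E'
from h import *
ks,kd=get_calibration("scene"),get_calibration("side")
fs=np.array([[118,208,2,-50,55],[222,205,52,-50,55],[203,92,52,50,55],[118,275,2,-50,12],[222,275,52,-50,12],[182,57,40,36,79],[112,125,0,-33,85]],float)
fd=np.array([[197,78,0,23,85],[283,68,0,-23,85],[120,68,40,36,79],[87,112,52,50,55],[155,153,2,50,55],[317,112,2,-50,55]],float)
us=fs[:,:2]/5+[322,255];ud=fd[:,:2]/5+[295,232]
f=lambda p:np.r_[(proj(ks,W(p,fs[:,2:]))-us).ravel(),(proj(kd,W(p,fd[:,2:]))-ud).ravel()]
r=least_squares(f,[.547,-.19,0],loss="soft_l1");print("foot",r.x,np.round(r.fun,1))
# stand: base centre, yaw
ss=np.array([[87,235,-50,50,10],[267,218,50,-50,10],[183,265,-50,-50,10]],float)
sd=np.array([[220,212,-50,-50,10],[192,280,-50,50,10],[70,272,50,50,10]],float)
us2=ss[:,:2]/4+[235,170];ud2=sd[:,:2]/2+[120,245]
g=lambda p:np.r_[(proj(ks,W(p,ss[:,2:]))-us2).ravel(),(proj(kd,W(p,sd[:,2:]))-ud2).ravel()]
r=least_squares(g,[.6,.25,0],loss="soft_l1");print("base",r.x,np.round(r.fun,1))
# prop: knuckle centre z=55 & top centre z=200
pd=np.array([[162,190],[154,34]])/2+[120,245]; ps=np.array([[160,177]])/4+[235,170]
q=lambda p:np.r_[(proj(kd,W([*p,r.x[2]],[[0,0,55],[0,0,200]]))-pd).ravel(),(proj(ks,W([*p,r.x[2]],[[0,0,55]]))-ps).ravel()]
r2=least_squares(q,[.58,.24]);print("prop",r2.x,np.round(r2.fun,1))
print(get_calibration("wrist"))
E
```

```text
foot [ 0.53719316 -0.18204643 -0.49015175] [-0.3 -0.4  0.5 -1.  -1.2 -1.6 -0.3  1.3  0.1  0.2 -1.1  0.3 -0.7  1.2
 -0.1 -0.5 -0.2 -2.3  0.6 -1.3 -1.2 -1.1 -3.  -1.1  1.3 -1.5]
base [0.58942866 0.24418941 0.45414607] [-2.7 -0.6 -1.  -2.1  0.7  0.1  0.8 -2.8  0.3  0.2 -1.3 -0.7]
prop [0.57669432 0.23737984] [ 0.4  0.8 -0.5 -2.3 -1.  -0.5]
{'camera_matrix': array([[371.64829954,   0.        , 319.53130123],
       [  0.        , 371.64829954, 237.1349676 ],
       [  0.        ,   0.        ,   1.        ]]), 'world_from_camera': array([[ 9.99999374e-01,  1.11862522e-03, -2.87173411e-05,
         5.24795151e-01],
       [-1.05921436e-03,  9.54541052e-01,  2.98077604e-01,
         8.13805196e-02],
       [ 3.60849005e-04, -2.98077387e-01,  9.54541639e-01,
         3.84685466e-01],
       [ 0.00000000e+00,  0.00000000e+00,  0.00000000e+00,
         1.00000000e+00]])}
```

Request:
step_arm([
  {"translation": [0, 0, -20], "roll": 0},
  {"translation": [39.5, 8.7, -10], "roll": 0},
  {"translation": [39.5, 8.7, 0], "roll": 0},
  {"translation": [39.5, 8.7, 0], "roll": 0},
  {"translation": [39.5, 8.7, 0], "roll": 0},
  {"translation": [39.5, 8.7, 0], "roll": 0},
  {"translation": [39.5, 8.7, 0], "roll": 0},
  {"translation": [0, 0, 0], "roll": 0.124},
  {"translation": [0, 0, 0], "roll": 0.124},
  {"translation": [0, 0, 0], "roll": 0.124},
  {"translation": [0, 0, 0], "roll": 0.124},
  {"translation": [0, 0, 0], "roll": 0.124},
  {"translation": [0, 0, 0], "roll": 0.124},
  {"translation": [0, 0, 0], "roll": 0.124},
  {"translation": [0, 0, 0], "roll": 0.124},
  {"translation": [0, 0, 0], "roll": 0.125},
  {"translation": [0, 0, 0], "roll": 0},
  {"translation": [0, 0, 0], "roll": 0},
], fingers=1)

```text
time: 2.5
tool_pos: [0.5772, 0.237, 0.2567]
tool_rot: [3.142, 0.0, 0.458]
contact_force: [0.1, 0.6, 0.2]
opening: 0.0917
grip_force: 0.0
```

```bash
python3 - <<'E'
from h import *
s=observe();print(s["time"],s["tool_pos"],s["tool_rot"])
k=get_calibration("wrist")
im=read_camera("wrist"); cv2.imwrite("pics/w1.png",im[:,:,::-1]); np.save("w1.npy",k["world_from_camera"])
pr=[.577,.237,.454]
print(fish(k,W(pr,[[-7,-22,200],[7,-22,200],[7,22,200],[-7,22,200],[38,0,159],[-24,0,165]])).round(0))
E
```

```text
2.5 [0.57721465 0.23701905 0.25666226] [3.14157329e+00 4.27334705e-05 4.57573663e-01]
[[355. 270.]
 [356. 248.]
 [284. 248.]
 [285. 269.]
 [320. 187.]
 [320. 273.]]
```

View pics/w1.png

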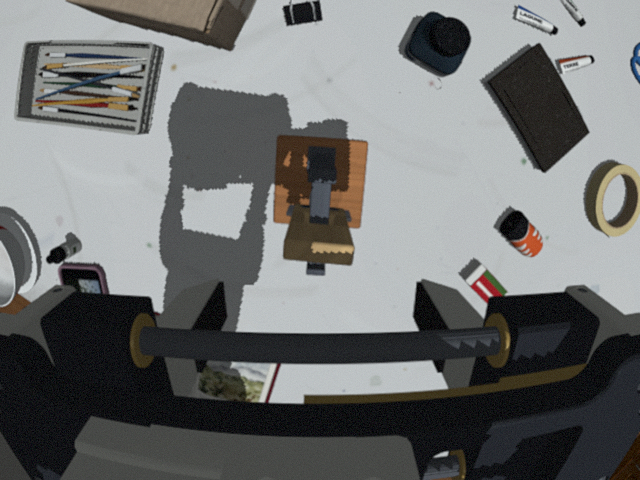

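The prop's top face lies at about (283-354, 241-266), within a few pixels of the prediction. I'll zoom in once.

```bash
python3 - <<'E'
import cv2
a=cv2.imread("pics/w1.png")[190:290,260:380]
cv2.imwrite("pics/c2.png",cv2.resize(a,(720,600),interpolation=cv2.INTER_CUBIC))
E
```

```text
(no output)
```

View pics/c2.png

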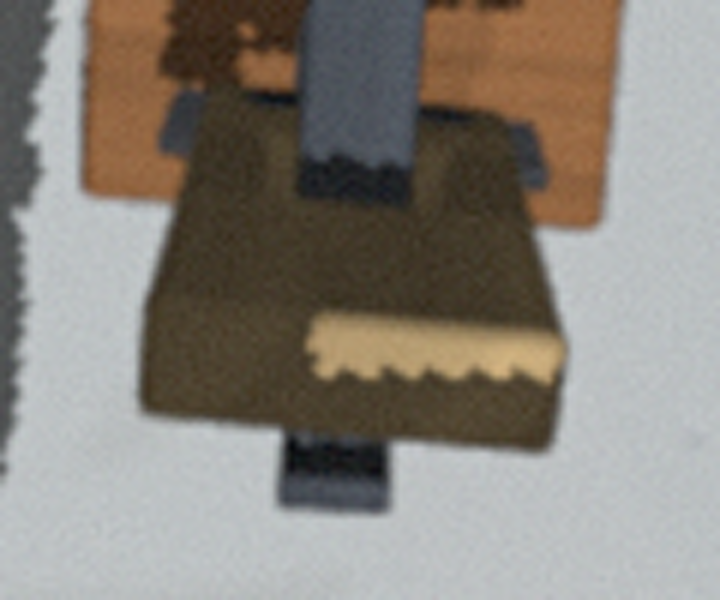

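Top-face corners (full-picture pixels): (285,240), (354,246), (352,264.5), (284,259). The prop is rotated about 0.08 rad relative to the tool.

```bash
python3 - <<'E'
from h import *
k=get_calibration("wrist"); s=observe()
u=np.array([[285,240],[354.2,245.8],[351.7,264.5],[283.8,258.7]])
L=[[7,22,200],[7,-22,200],[-7,-22,200],[-7,22,200]]
r=least_squares(lambda p:(fish(k,W(p,L))-u).ravel(),[.577,.237,.454]);print(r.x,np.round(r.fun,1))
psi=s["tool_rot"][2]; d=r.x[:2]-s["tool_pos"][:2]
print("roll",psi-r.x[2]); a=r.x[2]
print("tool xy after roll mm",1e3*np.array([np.cos(a)*d[0]+np.sin(a)*d[1],np.sin(a)*d[0]-np.cos(a)*d[1]]))
E
```

```text
[0.58043951 0.23974165 0.36651133] [-1.3 -1.4  1.5 -1.1  1.2  1.5 -1.4  1.3]
roll 0.091310788592877
tool xy after roll mm [ 3.99281372 -1.39661955]
```

Request:
step_arm([
  {"translation": [0, 0, 0], "roll": 0.091},
  {"translation": [4, -1.4, 0], "roll": 0},
  {"translation": [0, 0, 20], "roll": 0},
  {"translation": [0, 0, 20], "roll": 0},
  {"translation": [0, 0, 20], "roll": 0},
  {"translation": [0, 0, 20], "roll": 0},
  {"translation": [0, 0, 17], "roll": 0},
  {"translation": [0, 0, 0], "roll": 0},
  {"translation": [0, 0, 0], "roll": 0},
])

```text
time: 3.3
tool_pos: [0.5803, 0.2398, 0.1592]
tool_rot: [-3.141, 0.002, 0.366]
contact_force: [0.5, 0.1, 0.2]
opening: 0.0921
grip_force: 0.0
```

```bash
python3 - <<'E'
from h import *
s=observe();print(s["time"],s["tool_pos"],s["tool_rot"])
k=get_calibration("wrist")
im=read_camera("wrist")[:,:,::-1]
P=fish(k,W([.5804,.2397,.3665],[[7,22,200],[7,-22,200],[-7,-22,200],[-7,22,200]]));print(P.round(0))
x,y=P.mean(0).astype(int)
cv2.imwrite("pics/c3.png",cv2.resize(im[max(0,y-75):y+75,x-100:x+100],(800,600),interpolation=cv2.INTER_CUBIC));print(x-100,max(0,y-75))
E
```

```text
3.3 [0.58030462 0.23977199 0.15921378] [-3.14145014e+00  1.64319163e-03  3.65677203e-01]
[[262. 333.]
 [381. 333.]
 [378. 363.]
 [265. 363.]]
221 273
```

View pics/c3.png

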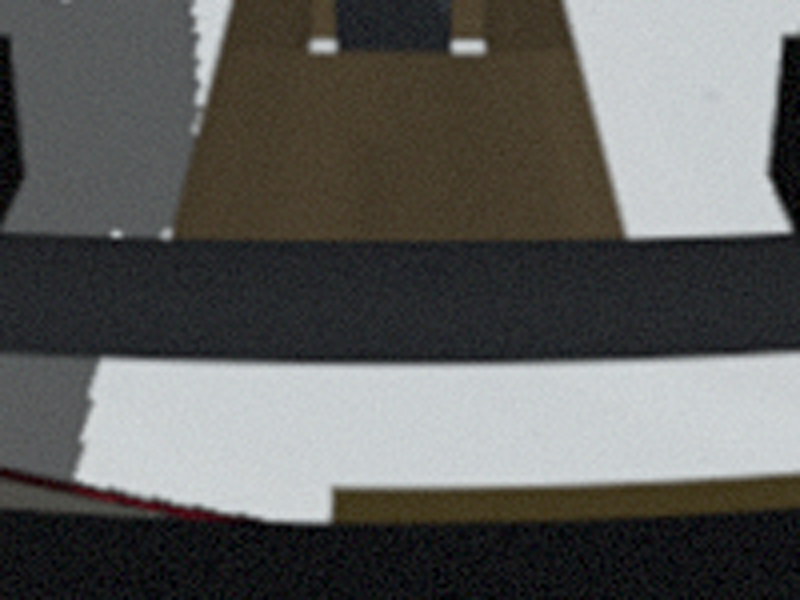

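```bash
python3 - <<'E'
from h import *
k=get_calibration("wrist")
for e in (-3,0,3):print(e,fish(k,W([.5803,.2398,.3657],[[7+e,12,155],[7+e,-12,155]])).round(1).tolist())
print("measured 298.5 342.7 row 286")
E
```

```text
-3 [[295.8, 289.5], [345.2, 289.4]]
0 [[295.6, 283.9], [345.3, 283.8]]
3 [[295.5, 278.2], [345.5, 278.1]]
measured 298.5 342.7 row 286
```

Request:
step_arm([
  {"translation": [0, 0, 0], "roll": 0},
  {"translation": [0, 0, 0], "roll": 0},
  {"translation": [0, 0, 0], "roll": 0},
  {"translation": [0, 0, 0], "roll": 0},
  {"translation": [0, 0, 0], "roll": 0},
  {"translation": [0, 0, 0], "roll": 0},
  {"translation": [0, 0, 0], "roll": 0},
  {"translation": [0, 0, 0], "roll": 0},
  {"translation": [0, 0, 0], "roll": 0},
  {"translation": [0, 0, 0], "roll": 0},
], fingers=0, grip_force=30)

```text
time: 4.18
tool_pos: [0.5805, 0.2397, 0.1598]
tool_rot: [3.142, -0.0, 0.363]
contact_force: [-0.0, -1.4, 0.7]
opening: 0.0438
grip_force: 30.0
```

Request:
step_arm([
  {"translation": [0, 0, -4], "roll": 0},
  {"translation": [0, 0, -5], "roll": 0},
  {"translation": [0, 0, -4], "roll": 0},
  {"translation": [0, 0, -4], "roll": 0},
  {"translation": [0, 0, 0], "roll": 0},
  {"translation": [0, 0, 0], "roll": 0},
])

```text
time: 4.68
tool_pos: [0.5806, 0.2398, 0.1771]
tool_rot: [3.141, -0.001, 0.363]
contact_force: [0.2, 0.3, -1.5]
opening: 0.0439
grip_force: 30.0
```

Request:
step_arm([
  {"translation": [-8, 0, 0], "roll": 0},
  {"translation": [-12, 0, 0], "roll": 0},
  {"translation": [-15, 0, 0], "roll": 0},
  {"translation": [-15, 0, 0], "roll": 0},
  {"translation": [-15, 0, 0], "roll": 0},
  {"translation": [-10, 0, 0], "roll": 0},
  {"translation": [-5, 0, 0], "roll": 0},
  {"translation": [0, 0, 0], "roll": 0},
])

```text
time: 5.35
tool_pos: [0.5049, 0.2111, 0.1768]
tool_rot: [3.142, 0.0, 0.363]
contact_force: [0.5, -0.2, -2.1]
opening: 0.0442
grip_force: 30.0
```

Request:
step_arm([
  {"translation": [0, 0, -17], "roll": 0.122},
  {"translation": [0, 0, -17], "roll": 0.122},
  {"translation": [0, 0, -17], "roll": 0.122},
  {"translation": [0, 0, -17], "roll": 0.122},
  {"translation": [0, 0, 0], "roll": 0.122},
  {"translation": [0, 0, 0], "roll": 0.122},
  {"translation": [0, 0, 0], "roll": 0.121},
  {"translation": [5, 15, 0], "roll": 0},
  {"translation": [10, 26, 0], "roll": 0},
  {"translation": [12, 33, 0], "roll": 0},
  {"translation": [13, 34, 0], "roll": 0},
  {"translation": [13, 34, 0], "roll": 0},
  {"translation": [13, 34, 0], "roll": 0},
  {"translation": [13, 34, 0], "roll": 0},
  {"translation": [13, 34, 0], "roll": 0},
  {"translation": [13, 34, 0], "roll": 0},
  {"translation": [10, 26, 0], "roll": 0},
  {"translation": [9, 20, 0], "roll": 0},
  {"translation": [0, 8, 0], "roll": 0},
  {"translation": [0, 4, 0], "roll": 0},
])

```text
time: 7.02
tool_pos: [0.4569, -0.1447, 0.2446]
tool_rot: [-3.141, 0.0, -0.492]
contact_force: [0.4, 0.3, -2.2]
opening: 0.0437
grip_force: 30.0
```

Request:
step_arm([
  {"translation": [8, 0, 0], "roll": 0},
  {"translation": [5, 0, 0], "roll": 0},
  {"translation": [0, 0, 0], "roll": 0},
  {"translation": [0, 0, 0], "roll": 0},
  {"translation": [0, 0, 0], "roll": 0},
])

```text
time: 7.43
tool_pos: [0.4686, -0.1487, 0.2446]
tool_rot: [-3.141, 0.0, -0.489]
contact_force: [-0.5, 0.7, -1.0]
opening: 0.0439
grip_force: 30.0
```

```bash
python3 - <<'E'
from h import *
s=observe();print(s["time"],s["tool_pos"],s["tool_rot"])
k=get_calibration("wrist"); im=read_camera("wrist")[:,:,::-1]
cv2.imwrite("pics/w4.png",im)
P=fish(k,W([.537,-.182,-.49],[[2,-50,55],[52,-50,55],[52,50,55],[2,50,55],[0,33,85],[0,-33,85],[0,13,85],[0,-13,85],[40,36,79]]));print(P.round(0).tolist())
x,y=P.mean(0).astype(int);y=max(75,y)
cv2.imwrite("pics/c4.png",cv2.resize(im[y-75:y+75,x-100:x+100],(800,600),interpolation=cv2.INTER_CUBIC));print(x-100,y-75)
E
```

```text
7.4333 [ 0.46856551 -0.14872485  0.24460759] [-3.14143563e+00  2.98047361e-04 -4.88843325e-01]
[[371.0, 128.0], [371.0, 75.0], [263.0, 75.0], [263.0, 128.0], [278.0, 130.0], [356.0, 130.0], [301.0, 130.0], [332.0, 130.0], [275.0, 85.0]]
212 37
```

View pics/c4.png

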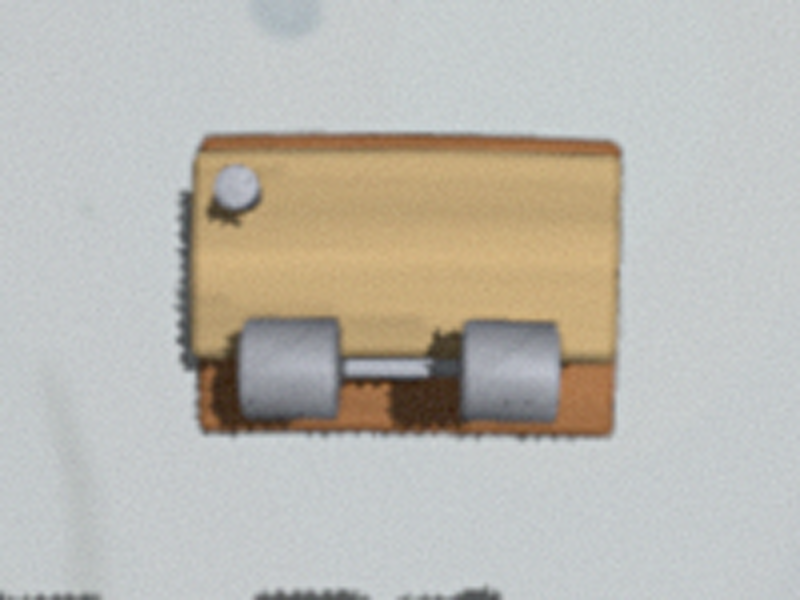

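```bash
python3 - <<'E'
from h import *
k=get_calibration("wrist"); s=observe()
D=np.array([[195,150,52,50,55],[620,153,52,-50,55],[195,358,2,50,55],[614,359,2,-50,55],[238,187,40,36,79],
[240,368.5,0,33,92],[340,368.5,0,13,88],[462,372,0,-13,88],[560,372,0,-33,92]],float)
u=D[:,:2]/4+[212,37]
w=np.repeat([.5,.5,.5,.5,1,1,1,1,1],2)
r=least_squares(lambda p:(fish(k,W(p,D[:,2:]))-u).ravel()*w,[.537,-.182,-.49],loss="soft_l1",f_scale=.5);print(r.x,np.round(r.fun,1))
L=D[5:,2:].copy()
r3=least_squares(lambda p:(fish(k,W(p,L))-u[5:]).ravel(),r.x);print("knuckles only",r3.x,np.round(r3.fun,1))
psi=s["tool_rot"][2];a=r3.x[2];d=r3.x[:2]-s["tool_pos"][:2]
print("roll",psi-a,"tool xy",1e3*np.array([np.cos(a)*d[0]+np.sin(a)*d[1],np.sin(a)*d[0]-np.cos(a)*d[1]]))
# prop top in hand
for e in(-2,0,2):
  t=[*s["tool_pos"][:2],psi];z=1e3*s["tool_pos"][2]-104.8
  print(e,fish(k,W(t,[[7+e,12,z+100],[7+e,-12,z+100],[2+e,-28,z+54],[2+e,28,z+54],[7+e,0,z+70],[11+e,0,z]])).round(1).tolist())
E
```

```text
[ 0.53917451 -0.17916481 -0.50583523] [-0.6 -0.2  0.6  0.  -0.8  0.2  0.7  0.7 -0.4 -0.2  0.3  0.1 -0.3  0.
  0.3 -0.5  0.1  0.2]
knuckles only [ 0.53918591 -0.1790924  -0.50736553] [ 0.2  0.1 -0.4  0.   0.2 -0.4 -0.   0.3]
roll 0.018342671867865867 tool xy [76.53802485 -7.92804693]
-2 [[295.4, 286.2], [345.2, 286.2], [366.5, 261.4], [273.9, 261.5], [320.2, 263.6], [320.1, 223.5]]
0 [[295.3, 282.4], [345.3, 282.4], [366.6, 258.3], [273.7, 258.4], [320.2, 260.2], [320.1, 220.9]]
2 [[295.2, 278.6], [345.4, 278.6], [366.8, 255.2], [273.6, 255.3], [320.2, 256.8], [320.1, 218.2]]
```

The crop shows the foot from above: knuckles at cols 240–340 and 462–560, axis row about 370, pin head at (238,187). Now the prop in hand, from the same picture.

```bash
python3 - <<'E'
import cv2
a=cv2.imread("pics/w4.png")[205:325,240:400]
cv2.imwrite("pics/c5.png",cv2.resize(a,(800,600),interpolation=cv2.INTER_CUBIC))
E
```

```text
(no output)
```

View pics/c5.png

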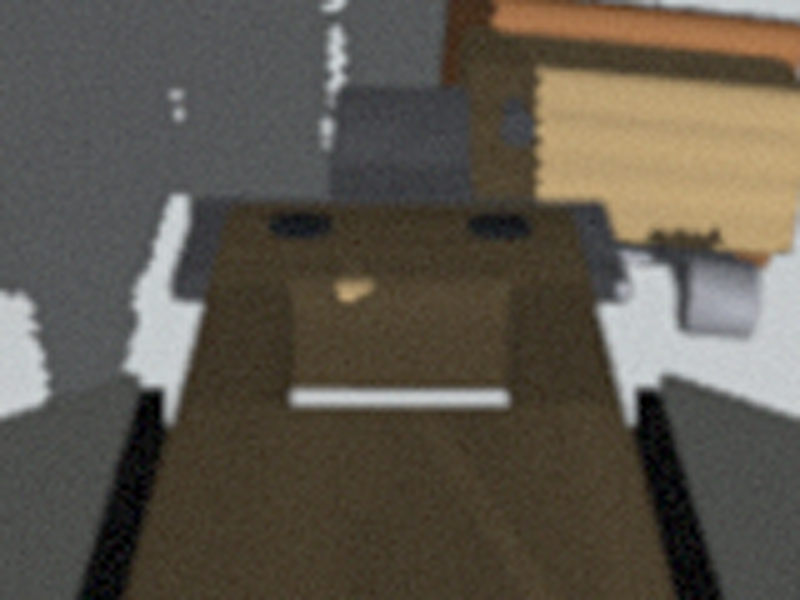

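Request:
step_arm([
  {"translation": [0, 0, 0], "roll": 0.018},
  {"translation": [12, -2, 0], "roll": 0},
  {"translation": [20, -2, 0], "roll": 0},
  {"translation": [20, -2, 0], "roll": 0},
  {"translation": [15, -1.9, 0], "roll": 0},
  {"translation": [7, 0, 0], "roll": 0},
  {"translation": [3.2, 0, 0], "roll": 0},
  {"translation": [0, 0, 8], "roll": 0},
  {"translation": [0, 0, 8], "roll": 0},
  {"translation": [0, 0, 4], "roll": 0},
  {"translation": [0, 0, 0], "roll": 0},
  {"translation": [0, 0, 0], "roll": 0},
  {"translation": [0, 0, 0], "roll": 0},
])

```text
time: 8.57
tool_pos: [0.5395, -0.1802, 0.225]
tool_rot: [-3.142, -0.0, -0.508]
contact_force: [-0.3, -0.4, -2.2]
opening: 0.0438
grip_force: 30.0
```

```bash
python3 - <<'E'
from h import *
s=observe();print(s["time"],s["tool_pos"],s["tool_rot"])
ims={c:read_camera(c)[:,:,::-1] for c in("scene","side","wrist")}
kw=get_calibration("wrist"); F=[.5392,-.1791,-.507]
P=fish(kw,W(F,[[0,23,85]]))[0]; print(P)
out=[]
for c,f in(("scene",proj),("side",proj),("wrist",fish)):
    x,y=f(get_calibration(c),W(F,[[0,0,110]]))[0]; w,h=(80,60) if c!="wrist" else (160,120)
    x0,y0=int(x)-w//2,max(0,int(y)-h//2); print(c,x0,y0)
    out.append(cv2.resize(ims[c][y0:y0+h,x0:x0+w],(400,300),interpolation=cv2.INTER_CUBIC)); cv2.imwrite(f"pics/{c}6.png",ims[c])
out.append(out[0]*0)
cv2.imwrite("pics/c6.png",np.vstack([np.hstack(out[:2]),np.hstack(out[2:])]))
E
```

```text
8.5667 [ 0.53952576 -0.18017121  0.22504287] [-3.14151963e+00 -4.70000539e-04 -5.08236696e-01]
[291.48201324 224.23466988]
scene 302 233
side 302 204
wrist 239 172
```

View pics/c6.png

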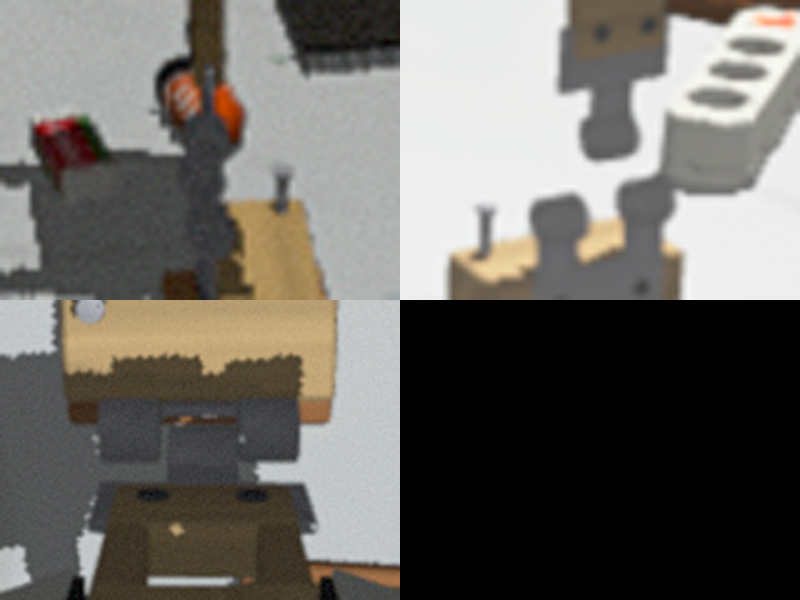

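The side view shows the prop centred above the gap. The wrist view shows the prop's knuckle (crop cols 165–240) about 1 mm right of the foot's middle (98–300). I'll check the x offset by projection.

```bash
python3 - <<'E'
from h import *
kw=get_calibration("wrist"); s=observe(); F=[.5392,-.1791,-.507]
T=[*s["tool_pos"][:2],s["tool_rot"][2]]; z=1e3*s["tool_pos"][2]-104.8
def rows(p,e,z):
    a=np.linspace(-.5,3.6,60); r=fish(kw,W(p,np.c_[11*np.cos(a)+e,0*a,z+11*np.sin(a)]))[:,1]; return r.min().round(1),r.max().round(1)
print("foot",rows(F,0,85),"measured 212 236"); print([(e,rows(T,e,z)[0]) for e in(-2,-1,0,1)],"measured 222")
print("origin z",z)
# side: knuckle centres
kd,ks=get_calibration("side"),get_calibration("scene")
print(((proj(kd,W(F,[[0,23,85],[0,-23,85]]))-[302,204])*5).round(), "meas [158,220],[246,207]")
print(((proj(kd,W(T,[[0,0,z]]))-[302,204])*5).round(),"meas [210,132]")
print(((proj(ks,W(F,[[0,23,85],[0,-33,85]]))-[302,233])*5).round(),((proj(ks,W(T,[[0,0,z],[0,-10,z]]))-[302,233])*5).round(),"meas foot near [212,228], prop [207,140]")
E
```

```text
foot (np.float64(210.9), np.float64(237.4)) measured 212 236
[(-2, np.float64(223.1)), (-1, np.float64(221.8)), (0, np.float64(220.5)), (1, np.float64(219.2))] measured 222
origin z 120.38456970490093
[[154. 216.]
 [240. 198.]] meas [158,220],[246,207]
[[202. 132.]] meas [210,132]
[[197. 173.]
 [207. 237.]] [[204. 135.]
 [206. 146.]] meas foot near [212,228], prop [207,140]
```

Request:
step_arm([
  {"translation": [0, -0.9, 0], "roll": 0},
  {"translation": [0, 0, 0], "roll": 0},
  {"translation": [0, 0, 4], "roll": 0},
  {"translation": [0, 0, 5], "roll": 0},
  {"translation": [0, 0, 5], "roll": 0},
  {"translation": [0, 0, 3], "roll": 0},
  {"translation": [0, 0, 0], "roll": 0},
  {"translation": [0, 0, 0], "roll": 0},
])

```text
time: 9.38
tool_pos: [0.5399, -0.1794, 0.2073]
tool_rot: [3.142, 0.001, -0.508]
contact_force: [-0.3, 0.4, -1.1]
opening: 0.0437
grip_force: 30.0
```

Request:
step_arm([
  {"translation": [0, 0, 3], "roll": 0},
  {"translation": [0, 0, 3], "roll": 0},
  {"translation": [0, 0, 3], "roll": 0},
  {"translation": [0, 0, 3], "roll": 0},
  {"translation": [0, 0, 3], "roll": 0},
  {"translation": [0, 0, 2], "roll": 0},
  {"translation": [0, 0, 1], "roll": 0},
  {"translation": [0, 0, 0], "roll": 0},
  {"translation": [0, 0, 0], "roll": 0},
  {"translation": [0, 0, 0], "roll": 0},
])

```text
time: 10.22
tool_pos: [0.5402, -0.1795, 0.1899]
tool_rot: [-3.142, -0.0, -0.508]
contact_force: [-0.4, 0.1, -0.6]
opening: 0.0439
grip_force: 30.0
```

```bash
python3 - <<'E'
from h import *
s=observe();print(s["time"],s["tool_pos"],s["tool_rot"],s["contact_force"],s["torque"])
F=np.array([.5392,-.1791,-.507]);d=s["tool_pos"][:2]-F[:2];a=F[2]
print("tool-foot xy mm",1e3*(np.cos(a)*d[0]+np.sin(a)*d[1]),1e3*(np.sin(a)*d[0]-np.cos(a)*d[1]))
ims={c:np.mean([read_camera(c)[:,:,::-1].astype(float) for _ in range(5)],0) for c in("scene","side","wrist")}
P=[]
for c,f,w,h in(("scene",proj,48,36),("side",proj,48,36),("wrist",fish,100,75)):
    x,y=f(get_calibration(c),W(F,[[0,0,85]]))[0]
    x0,y0=int(x)-w//2,int(y)-h//2; print(c,x0,y0)
    o=cv2.resize(np.clip(ims[c][y0:y0+h,x0:x0+w]*1.3,0,255).astype(np.uint8),(400,300),interpolation=cv2.INTER_CUBIC);P.append(o)
P.append(cv2.resize(np.clip(ims["wrist"][100:400,120:520],0,255).astype(np.uint8),(400,300)))
cv2.imwrite("pics/c7.png",np.vstack([np.hstack(P[:2]),np.hstack(P[2:])]))
E
```

```text
10.2167 [ 0.54016633 -0.17950133  0.18988568] [-3.14155827e+00 -3.79735721e-04 -5.08172133e-01] [-0.37027736  0.07173785 -0.64600346] [0.08075485 0.0983351  0.02349136]
tool-foot xy mm 1.0396403491559538 -0.11835938915543585
scene 318 254
side 317 227
wrist 270 199
```

View pics/c7.png

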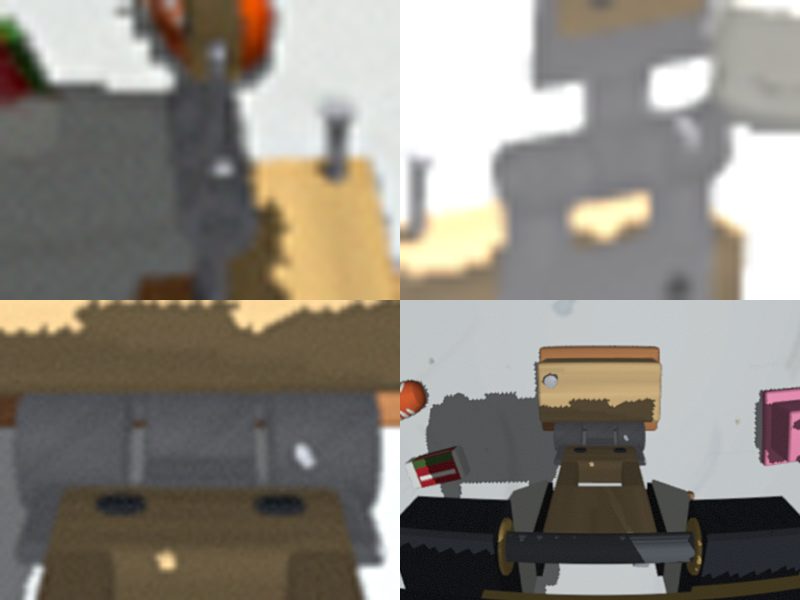

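The last view shows the prop's knuckle between the foot's knuckles, with equal gaps (crop cols 130–147 and 255–267). The tube tops line up at row 392 and the side view agrees. I'll check the force once more and hand in if it shows only the prop's weight.

```bash
python3 - <<'E'
from h import *
f=[]
for _ in range(8): read_camera("side"); f.append(observe()["contact_force"])
m=np.mean(f,0);print(m,observe()["time"],np.abs(observe()["qvel"]).max())
if abs(m[0])<.8 and abs(m[1])<.8 and -2.6<m[2]<-.6: print(hand_in())
E
```

```text
[ 0.12921134  0.09616147 -1.64155634] 11.3667 0.0022342911695825336
the job is handed in; nothing more can be done
None
```

I handed the job in at about 11.4 s: the gripper is holding the prop still, with its knuckle between the larger wooden foot's two knuckles. The gaps on either side look equal, the tube tops line up, and the average force reading (about 1.6 N downwards, almost nothing sideways) fits the gripper carrying the prop's weight alone. The result of the judging was not shown to me.

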